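# Prove the new snap trap before it goes on duty

## Task

Test-fire the new, unbaited snap trap that is screwed to the pantry shelf: gently press its rear lever down until the sear catches and the jaw stays open by itself, without forcing the lever against its stop. Then trip the pedal with the tip of the steel tong, never putting your fingers in the jaws, so that the jaw snaps; draw the tong out so the jaw shuts fully. Lay the tong back down on the shelf, clear of the trap, and leave the other things where they stand.

Things in the scene. Friction and masses are not known exactly. Their poses are not given: they have to be found in the camera images.
- shelf: white melamine shelf on brackets, 270 mm deep (x) and 1120 mm long (y), its upper face 100 mm above this origin (the work surface); a tiled upstand rises 50 mm above the shelf along its far (+x) edge. Everything below stands on it.
- trap: plastic rat-size jaw snap trap, screwed down, base 138 x 76 x 5 mm. Origin on the shelf's face, z up; the open mouth looks to -x (base's front edge at x = -66 mm) and the press lever is at +x (rear edge x = +72 mm). The jaw's hinge runs along y at x = 12, z = 34 mm between two cheeks 42 mm high. Sides of the mouth: rails 16 mm high at y = +-35 mm; its front is open above the 5 mm base.
- jaw (a joint): opening of the sprung jaw, rad: 0 = shut; opens by pressing the lever down (1 rad of jaw = 1 rad of lever). The sear catches somewhere from 0.78 to 1.12 rad; this differs from trap to trap and cannot be told beforehand. From about 0.3 to 0.7 rad on, the sear pin pushes the pedal down some mm until it catches. Freed, the spring shuts the jaw in about 0.1 s.
- lever_tab: press tab at the end of the rear lever, a ribbed plate 26 mm long x 44 mm wide x 4 mm thick, its centre 50 mm from the hinge line. Origin on the hinge line (frame turns with the jaw). At jaw 0 the lever rises rearward (+x of the trap) 55 degrees above level; at about 0.96 rad it is level.
- tab_top (a point): centre of the tab's upper face; swings with the lever. Pressing here takes about 5 N at first and 6 to 11 N near the catch; some 0.04 rad past the catch the lever meets a stiff stop, felt as a steep climb of the force. More than 18 N on the lever damages the trap.
- jaw_bow: the biting front of the jaw: two side bars (49 mm clear between them) and a toothed cross lip 68 mm ahead of the hinge. Origin on the hinge line (turns with the jaw). Cocked, the lip stands about 75 mm over the shelf and 45 mm ahead (-x) of the trap's origin; snapping, it sweeps out to 60 mm ahead. With something in the mouth it rests on it with about 5 N.
- bow_lip (a point): middle of the lip's biting edge; about 10 mm over the shelf when shut
- pedal_plate: trigger pedal, a 32 x 32 x 3 mm plate in the mouth on an arm whose pivot (this origin) is 69 mm behind the plate's centre, near the rear; pressed 2 to 8 mm down with 2 to 6 N it frees the sear
- pedal_top (a point): centre of the pedal's upper face: 28 mm ahead (-x) of the trap's origin, 16 to 24 mm over the shelf
- tong: steel kitchen tong, locked shut, lying on its edge: 240 mm long, 22 mm wide, 18 mm high, about 0.14 kg, rigid. Origin at the underside below the middle of its length, z up, x along it towards the blunt heads (tip at x = +120 mm, heads 21 mm wide); pull ring at the other end.
- tong_tip (a point): on the underside, 4 mm short of the tip's end (x = 116 mm)
- tong_grip (a point): balance point of the tong and best place to grip, x = 8 mm, mid-height 9 mm, across the 22 mm width
- dabba: round stainless dabba with clear acrylic lid and a small steel knob, 125 mm across, 87 mm high with the knob; origin under its centre; leave alone
- salt_pig: white ceramic salt pig, 112 mm across, 115 mm high, its snout reaches 80 mm out to its -x; origin under its centre; leave alone
- scoop: blue silicone scoop, 172 mm long, 46 mm wide, 26 mm high, origin on its underside 80 mm from the handle's end, x towards its bowl; leave alone

How it is judged:
By the outcome, as a careful person would: the job done as asked, in the order asked, and still so for the second after the job is handed in, with the robot touching nothing.
It also fails if it takes over 61 s, if anything falls off the work surface, if the arm or the gripper's body presses on something with over 40 N, if the wrist force passes 120 N, or if a joint passes its speed limit or range.

## Robot

A 6-joint arm with a two-finger parallel gripper is mounted at the origin on the work surface. World frame = base frame: x ahead of the robot, y to its left, z up, the work surface at z = 0. Lengths are in m, angles in rad, forces in N, time in s.
With the tool pointing down it reaches from about 0.375 to 0.925 m from the base axis. Payload 5.7 kg.
Tool frame: the origin (TCP) lies midway between the tips of the shut fingers; the grasp point (between the pads) lies 19 mm behind it; z points along the fingers, y is the line along which they close (so a half turn about z gives the same grasp; the last joint's range is limited). The gripper opens to 88 mm and grips with 3 to 60 N. Pads are 20 mm wide; open, the fingers measure 115 mm over their backs; the gripper's body (75 mm by 178 mm) begins 61 mm behind the grasp point.
Start: joints at [-1.407, 0.359, 1.51, -0, 1.272, -0.115], TCP at [0.165, -0.577, 0.223] pointing down, gripper open.
Joint ranges: [-2.97, 2.97], [-1.01, 2.36], [0.21, 2.38], [-0.96, 4.11], [0.2, 2.71], [-2.98, 2.98]. Speed limits (rad/s): [2.39, 2.39, 3.14, 3.14, 3.14, 3.14].

## Interface

Orientations are given as a unit quaternion [x, y, z, w].
In Python, from bench import move_ptp, servo_line, goto_joints, move_gripper, sleep, inverse_kinematics, capture, PlanningError, close_job, spot_in, silhouettes, current_clock, current_joint_pos, current_qvel, current_joint_torque, current_position, current_orientation, current_force, current_torque, current_finger_gap, current_grip_force gives the robot as it stands. Calls block until the motion is done:
- move_ptp(position, orientation): joint-space move of the TCP to a pose.
- servo_line(position, orientation=None, rate=0.15, contact_N=None): straight line of the TCP; orientation=None keeps the orientation; rate is the mean speed in m/s. With contact_N (N) it stops when the force on the tool has changed by that much, and returns True; else False.
- goto_joints(angles): joint-space move.
- move_gripper(opening): finger opening in m; the grip force is fixed at half the most; returns when the fingers have stopped.
- sleep(seconds).
- inverse_kinematics(position, orientation): joint angles nearest the present ones, or None.
- capture(name): name is "scene" or "top"; returns a dict with "image" (480x640x3 uint8, blue, green, red), "range_z" (480x640 float32, m along the optical axis (not along the pixel's ray), 0 where there is no reading), "intrinsics" (3x3 intrinsics, pixels), "k1" (the pictures are not rectified: a ray, as slopes to the right and down, at radius r is drawn at 1 + k1 r^2 times it, then the intrinsics apply), "R" (3x3) and "t" (3): a world point X has camera coordinates R X + t. Camera axes: x right, y down, z forward; pixel columns grow to the right and rows downward; lengths in m; the calibration is good to about 2 mm. A picture is of the moment at which its call begins.
A pose or a line that the arm cannot do raises PlanningError and nothing moves.
- close_job(): hands the job in; it is judged then, once.
Trained networks look in the newest picture that a camera, given by its name, has taken for a name from the list of things; names that differ only in an ending like _2 or _b are one class to them, and where a whole thing is asked for, a point or a joint stands for the part that bears it (a point fixed in the world has none). Each returns a list of dicts, best first, with "conf" (0 to 1); they miss things now and then, are a little off and sometimes report something else, mostly with a low value. They report only what shows in the picture. A call takes as long as a camera call.
- spot_in(camera, query): "xy" ([column, row] in pixels, amid what is visible of it).
- silhouettes(camera, query): "region" (480x640 bool, what is visible of it) and "xy" ([column, row] in pixels, amid what is visible of it).
Readings, each from a call of its own:
- current_clock(): time.
- current_joint_pos(): joint angles.
- current_qvel(): joint speeds.
- current_joint_torque(): joint torques, N m.
- current_position(): TCP position.
- current_orientation(): TCP orientation.
- current_force(): force on the tool from outside, world axes, zero at the start.
- current_torque(): the same for the moment, N m.
- current_finger_gap(): finger opening in m.
- current_grip_force(): force on a finger pad.
Only numpy, scipy, OpenCV 4.12 (cv2) and the standard library are available. Lean on these libraries where they do the work, as an engineer would, in place of code of your own. Each camera call takes 0.05 s, during which the arm holds its last target. There are 200 camera calls.

## Working session

There is one attempt and no reset: what is moved stays moved. The work goes in short steps, each a Python script; the robot and the scene stay as the last script left them, time stands still between calls to the robot, and variables do not carry over. Pictures are saved under pics/ and viewed, at most 10 in all, crops included, and the job is handed in when it is done.

```bash
mkdir -p pics; ls
cat > h.py <<'E'
import numpy as np, cv2
from bench import *
def pts(c,mask):
    v,u=np.nonzero(mask&(c["range_z"]>0)); z=c["range_z"][v,u]
    return unproj(c,u,v,z)
def unproj(c,u,v,z):
    K=np.array(c["intrinsics"]);k=c["k1"]
    xd=(np.asarray(u)-K[0,2])/K[0,0]; yd=(np.asarray(v)-K[1,2])/K[1,1]
    x,y=xd.copy(),yd.copy()
    for _ in range(20):
        f=1+k*(x*x+y*y); x,y=xd/f,yd/f
    P=np.stack([x*z,y*z,z*np.ones_like(x)],-1)
    return (P-np.array(c["t"]))@np.array(c["R"])
E
python3 - <<'E'
from h import *
for n in ("scene","top"):
    c=capture(n); cv2.imwrite(f"pics/{n}0.png",c["image"])
    print(n,np.round(c["R"],3).tolist(),np.round(c["t"],3),c["k1"])
    for q in ("trap","tong","lever_tab","pedal_plate","jaw_bow","dabba","salt_pig","scoop"):
        for d in silhouettes(n,q)[:2]:
            if d["conf"]<.3: continue
            P=pts(c,d["region"])
            if len(P)<5: continue
            print(q,round(d["conf"],2),np.round(d["xy"]),len(P),np.round(np.median(P,0),3),np.round(np.percentile(P,3,axis=0),3),np.round(np.percentile(P,97,axis=0),3))
print(current_clock(),current_orientation())
E
```

```text
pics
scene [[-0.283, 0.959, 0.002], [0.537, 0.16, -0.828], [-0.794, -0.233, -0.561]] [ 0.209 -0.186  1.639] -0.03239666483366875
trap 0.86 [404. 247.] 1960 [0.538 0.11  0.114] [0.492 0.041 0.104] [0.565 0.164 0.178]
trap 0.51 [247. 233.] 1207 [ 0.563 -0.227  0.115] [ 0.513 -0.344  0.102] [ 0.606 -0.131  0.122]
tong 0.9 [247. 230.] 1209 [ 0.562 -0.231  0.115] [ 0.51  -0.347  0.102] [ 0.606 -0.131  0.122]
tong 0.51 [404. 232.] 374 [0.526 0.1   0.135] [0.497 0.043 0.115] [0.557 0.142 0.186]
lever_tab 0.6 [420. 226.] 117 [0.527 0.137 0.179] [0.216 0.119 0.001] [0.549 0.146 0.189]
pedal_plate 0.54 [144. 211.] 2697 [ 0.62  -0.438  0.169] [ 0.547 -0.501  0.109] [ 0.649 -0.399  0.179]
jaw_bow 0.77 [390. 232.] 170 [0.504 0.075 0.127] [0.498 0.041 0.117] [0.557 0.1   0.136]
jaw_bow 0.34 [399. 234.] 533 [0.526 0.095 0.133] [0.496 0.041 0.114] [0.557 0.144 0.187]
dabba 0.86 [141. 211.] 2667 [ 0.619 -0.438  0.169] [ 0.548 -0.501  0.109] [ 0.649 -0.399  0.179]
salt_pig 0.84 [554. 261.] 4052 [0.594 0.386 0.18 ] [0.515 0.341 0.109] [0.616 0.436 0.217]
scoop 0.62 [335. 275.] 750 [0.671 0.008 0.121] [
[... 266 characters left out ...]
 260.] 895 [ 0.557 -0.234  0.116] [ 0.512 -0.345  0.099] [ 0.6   -0.13   0.121]
lever_tab 0.45 [236. 270.] 208 [0.528 0.14  0.179] [0.508 0.133 0.167] [0.547 0.149 0.188]
pedal_plate 0.55 [270. 271.] 228 [0.528 0.073 0.117] [0.511 0.057 0.104] [0.543 0.088 0.122]
jaw_bow 0.46 [279. 283.] 196 [0.506 0.053 0.119] [0.498 0.042 0.104] [0.553 0.101 0.136]
dabba 0.93 [517. 241.] 3104 [ 0.585 -0.447  0.174] [ 0.532 -0.508  0.113] [ 0.642 -0.397  0.18 ]
salt_pig 0.84 [117. 260.] 2686 [0.55  0.377 0.199] [0.489 0.34  0.142] [0.605 0.425 0.217]
scoop 0.7 [296. 205.] 1053 [0.675 0.018 0.118] [ 0.656 -0.092  0.1  ] [0.699 0.066 0.126]
0.9 [ 9.90299634e-01  1.38948317e-01 -1.03429867e-05 -1.78160198e-05]
```

Run:
```python
import cv2
i=cv2.imread("pics/top0.png"); cv2.imwrite("pics/topc.png",cv2.resize(i[180:330,180:480],(800,400),interpolation=cv2.INTER_CUBIC))
i=cv2.imread("pics/scene0.png"); cv2.imwrite("pics/scenec.png",cv2.resize(i[170:320,170:470],(800,400),interpolation=cv2.INTER_CUBIC))
```

```text
(no output)
```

View pics/topc.png

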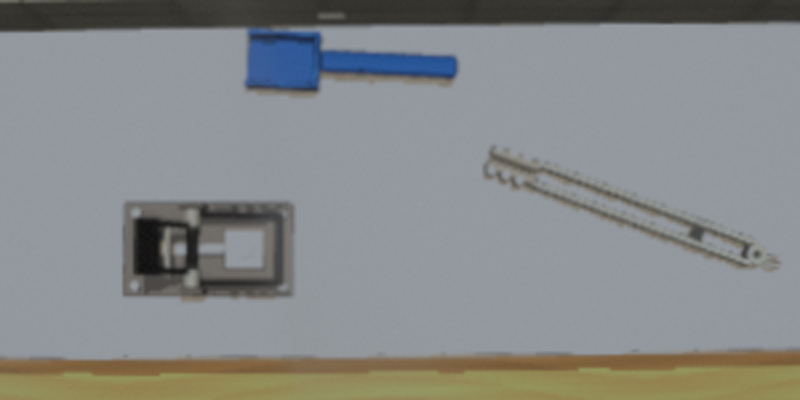

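View pics/scenec.png

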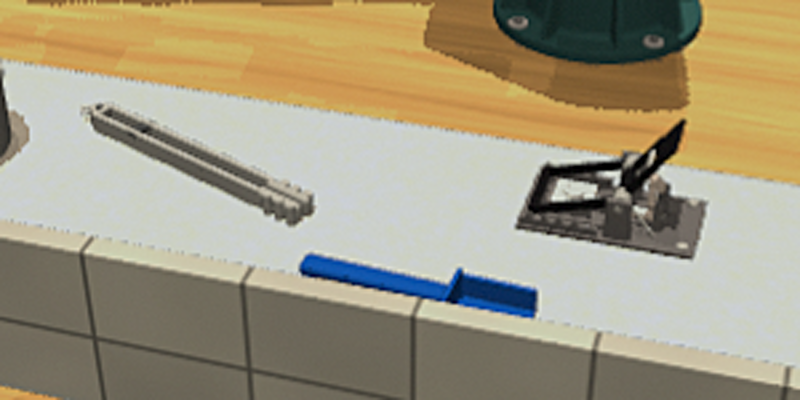

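The pictures show the trap's mouth facing world −y and its lever at +y, at crop px (210,250). The tong's heads point to +y at (500,165), and the scoop lies near the upstand, clear of both. Next I fit the trap and tong poses and check that the planned arm poses are reachable.

```bash
cat >> h.py <<'E'
from scipy.spatial.transform import Rotation as Ro
def quat(y,z):
    "tool orientation from closing line y and pointing direction z"
    z=np.array(z,float);z/=np.linalg.norm(z); y=np.array(y,float);y-=z*(y@z);y/=np.linalg.norm(y)
    return Ro.from_matrix(np.stack([np.cross(y,z),y,z],1)).as_quat()
E
python3 - <<'E'
from h import *
for n in ("top","scene"):
    c=capture(n)
    for q in ("trap","tong"):
        d=silhouettes(n,q)[0]; m=d["region"]
        P=pts(c,m); P=P[(P[:,2]>.095)&(P[:,2]<.2)]
        for nm,S in (("all",P),("low",P[P[:,2]<.125])):
            r=cv2.minAreaRect((S[:,:2]*1000).astype(np.float32)); print(n,q,nm,np.round(r[0],1),np.round(r[1],1),round(r[2],1))
        A=P[:,:2]-P[:,:2].mean(0); w=np.linalg.svd(A,full_matrices=0)[2][0]; s=A@w; print(" axis deg",np.degrees(np.arctan2(w[1],w[0])),P.mean(0), np.percentile(P[:,2],95))
        if q=="tong":
            w=w*np.sign(w[1]); s=A@w; l=np.array([-w[1],w[0]]); t=A@l
            mid=lambda p:(np.percentile(p,1)+np.percentile(p,99))/2
            print(" centre",P[:,:2].mean(0)+w*(s.min()+s.max())/2+l*mid(t),"len",np.ptp(s),"wid",np.percentile(t,99)-np.percentile(t,1))
    for q in ("pedal_plate","lever_tab","jaw_bow"):
        for d in silhouettes(n,q)[:1]:
            P=pts(c,d["region"]); P=P[(P[:,2]>.1)]; print(q,round(d["conf"],2),np.round((P.min(0)+P.max(0))/2,4),np.round(np.median(P,0),4),np.round(np.ptp(P,axis=0),3))
    S=c["range_z"]; 
    P=pts(c,np.ones((480,640),bool)); P=P[(abs(P[:,0]-.55)<.04)&(abs(P[:,1]+.05)<.05)]; print("shelf z",np.median(P[:,2]),P[:,2].std())
t=np.radians(20)
for p,q in (([.527,.16,.14],quat([1,0,0],[0,-np.sin(t),-np.cos(t)])),([.527,.16,.14],quat([-1,0,0],[0,-np.sin(t),-np.cos(t)])),([.527,-.035,.14],quat([1,0,0],[0,-.14,-1])),([.527,-.035,.14],quat([-1,0,0],[0,-.14,-1]))):
    print(inverse_kinematics(p,q))
E
```

```text
top trap all [526.8 103.8] [138.7  78.6] 89.5
top trap low [526.8 103.8] [138.7  78.6] 89.5
 axis deg -91.21567740699723 [0.52577446 0.10204198 0.12105305] 0.17862536375585752
top tong all [ 555.  -240.5] [246.7  28.4] 69.7
top tong low [ 555.  -240.5] [246.7  28.4] 69.7
 axis deg -109.98767641481903 [ 0.55679928 -0.23359177  0.11457281] 0.12041409664534469
 centre [ 0.55529305 -0.24059339] len 0.24660874672081373 wid 0.02589925457439867
pedal_plate 0.49 [0.528  0.0712 0.1171] [0.5277 0.0717 0.117 ] [0.03  0.029 0.011]
lever_tab 0.72 [0.5278 0.1481 0.1459] [0.5286 0.1402 0.1775] [0.043 0.034 0.087]
jaw_bow 0.78 [0.5255 0.0708 0.1206] [0.5084 0.0508 0.1192] [0.056 0.058 0.033]
shelf z 0.09955682128192128 0.002217503433800867
scene trap all [503.8 100.3] [137.  126.6] 89.8
scene trap low [503.8 100.4] [137.  126.5] 89.7
 axis deg -89.78280275799304 [0.53419358 0.1029042  0.12085308] 0.16219556774929608
scene tong all [ 543.6 -242.8] [256.3  51.9] 68.8
scene tong low [ 543.6 -242.8] [256.3  51.9] 68.8
 axis deg 69.24271386305996 [ 0.5634919  -0.22901391  0.11438568] 0.12112676617360461
 centre [ 0.54737242 -0.2441833 ] len 0.25611132004610854 wid 0.04277091455573298
pedal_plate 0.52 [0.5163 0.07   0.1151] [0.5231 0.0686 0.1195] [0.05  0.031 0.017]
jaw_bow 0.66 [0.5273 0.0698 0.1223] [0.5279 0.0599 0.1228] [0.064 0.063 0.034]
shelf z 0.1010166805784562 0.3982258179896032
[ 0.38892871  0.47079255  1.61986396 -0.34523939  1.20869361  0.53795538]
[ 0.38892871  0.47079255  1.61986396 -0.34523939  1.20869361 -2.60363728]
[-0.0971389   0.35359822  1.76668908 -0.16329595  1.01375567 -0.01119315]
None
```

```bash
cat > press.py <<'E'
from h import *
T=np.radians(20); q=quat([1,0,0],[0,-np.sin(T),-np.cos(T)]); X=.527; H=np.array([.1127,.134])
def tcp(j,lift=0,off=0):
    a=np.radians(55)-j
    C=H+[.051*np.cos(a)-.002*np.sin(a),.051*np.sin(a)+.002*np.cos(a)]-.010*np.array([np.cos(T),-np.sin(T)])
    return [X,C[0],C[1]+lift+off]
F=lambda:np.array(current_force())
move_gripper(0); move_ptp(tcp(0,.12),q); servo_line(tcp(0,.02),rate=.15); sleep(.2); f0=F()
hit=servo_line(tcp(0,-.015),rate=.02,contact_N=2.0)
dz=current_position()[2]-tcp(0)[2]; print("contact",hit,"dz",dz,F()-f0,current_clock())
if not hit: raise SystemExit
off=np.clip(dz,-.004,.004)*.57
for j in np.arange(.05,.76,.05):
    h=servo_line(tcp(j,off=off),rate=.04,contact_N=8); f=F()-f0; print(round(j,3),np.round(f,1),h)
    if np.linalg.norm(f)>13: print("high");raise SystemExit
for j in np.arange(.775,1.22,.025):
    h=servo_line(tcp(j,off=off),rate=.03,contact_N=5); f=F()-f0
    servo_line(tcp(j-.08,off=off),rate=.03); g=F()-f0
    print(round(j,3),np.round(f,1),h,"back",np.round(g,1),round(current_clock(),1))
    if np.linalg.norm(g)<2: print("CAUGHT"); servo_line(tcp(j-.08,.10)); break
    if np.linalg.norm(f)>15: print("high"); break
c=capture("scene"); cv2.imwrite("pics/press.png",cv2.resize(c["image"][190:290,330:480],(750,500),interpolation=cv2.INTER_CUBIC))
print(current_clock())
E
python3 press.py
```

```text
contact True dz 0.00434730028207761 [ 1.40340155 -1.67952069  0.87096176] 7.6
0.05 [ 0.2 -2.6  3.8] False
0.1 [ 1.9 -3.4  3.3] False
0.15 [ 1.3 -3.4  3. ] False
0.2 [ 2.  -4.1  3.5] False
0.25 [ 2.2 -4.9  2.5] False
0.3 [ 2.1 -4.6  3.4] False
0.35 [ 3.  -4.9  3.5] False
0.4 [ 2.5 -4.2  3.6] False
0.45 [ 1.5 -4.4  2.8] False
0.5 [ 3.2 -4.4  3.9] False
0.55 [ 2.9 -4.3  4. ] False
0.6 [ 2.  -4.3  4.9] False
0.65 [ 1.7 -4.2  5.8] False
0.7 [ 1.9 -4.4  5.6] False
0.75 [ 1.4 -4.1  5.6] False
0.775 [ 2.1 -3.5  6.5] False back [ 3.  -4.3  5.2] 11.9
0.8 [ 2.1 -2.3  6.9] False back [ 1.6 -3.3  6.7] 12.5
0.825 [ 2.3 -3.6  6.3] False back [ 2.5 -4.8  6.4] 13.1
0.85 [ 2.  -2.4  8. ] False back [ 2.  -4.2  6. ] 13.7
0.875 [ 1.6 -3.1  7. ] False back [ 1.9 -2.6  7.3] 14.3
0.9 [ 1.5 -2.4  7. ] False back [ 1.6 -3.1  7. ] 14.9
0.925 [ 1.3 -1.4  7.1] False back [ 1.7 -3.9  7.1] 15.5
0.95 [ 1.4 -1.4  7.4] False back [ 2.  -2.2  6.1] 16.1
0.975 [ 1.7 -2.7  6.7] False back [ 2.  -3.8  6.8] 16.8
1.0 [ 2.4 -2.   8. ] False back [ 1.6 -1.9  8.4] 17.4
1.025 [ 0.4 -0.5  7. ] False back [ 2.2 -1.4  6.9] 18.0
1.05 [ 1.7 -2.   6.8] False back [ 1.2 -1.7  7. ] 18.6
1.075 [ 3.1 -1.8  4.2] False back [-0.3 -0.4 -0.7] 19.2
CAUGHT
20.0417
```

```bash
cat > pick.py <<'E'
from h import *
a=np.radians(69.6); u=np.array([np.cos(a),np.sin(a),0]); qg=quat([u[1],-u[0],0],[0,0,-1])
G=np.array([.555,-.2405,0])+.008*u
f0=np.array(current_force())
c=current_position(); move_ptp([c[0],c[1],.30],current_orientation())
move_ptp([G[0],G[1],.19],qg); move_gripper(.05)
servo_line([G[0],G[1],.125],rate=.12); h=servo_line([G[0],G[1],.1015],rate=.03,contact_N=4)
print("hit",h,current_position())
if h: p=current_position(); servo_line([G[0],G[1],p[2]+.001],rate=.02)
move_gripper(0); print("gap",current_finger_gap(),current_grip_force(),current_position())
servo_line([G[0],G[1],.25],rate=.12); print("gap",current_finger_gap())
c=capture("scene"); cv2.imwrite("pics/pick.png",cv2.resize(c["image"][150:300,150:450],(800,400),interpolation=cv2.INTER_CUBIC))
for n in("top","scene"):
    c=capture(n)
    for d in silhouettes(n,"tong")[:1]:
        P=pts(c,d["region"]); print(n,d["conf"],np.round(np.percentile(P,[2,50,98],axis=0),3).tolist())
print(current_clock())
E
python3 pick.py
```

```text
hit False [ 0.55792741 -0.23307817  0.10160646]
gap 0.022175700403006076 29.98933106660843 [ 0.55793087 -0.23305205  0.10159625]
gap 0.02157115720660604
top 0.93 [[0.51, -0.343, 0.1], [0.579, -0.165, 0.264], [0.604, -0.128, 0.268]]
scene 0.66 [[0.515, -0.344, 0.252], [0.571, -0.205, 0.263], [0.606, -0.127, 0.268]]
26.6333
```

View pics/press.png

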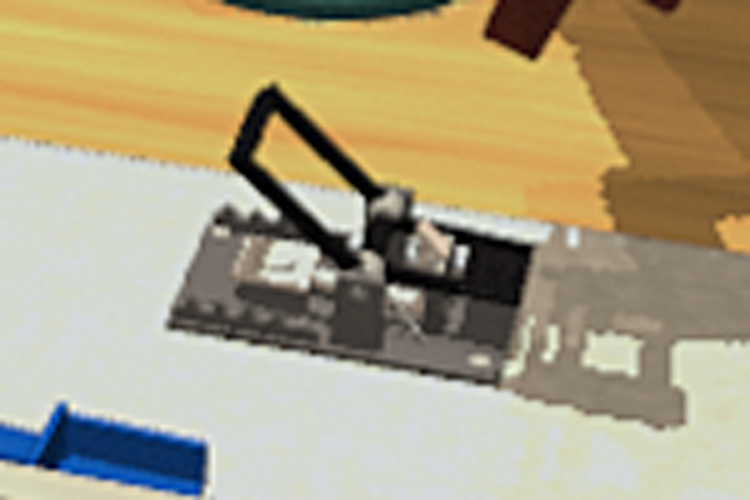

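View pics/pick.png

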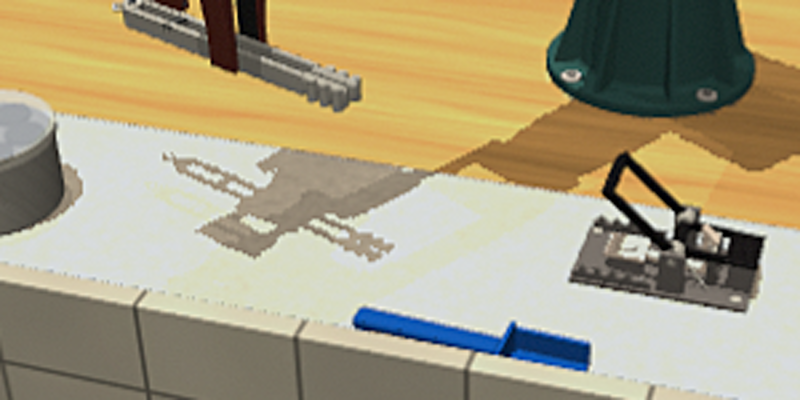

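press.png shows the jaw standing open on its own, with the lip at px (255,125) and the lever level. pick.png shows the tong gripped level, with its heads at px (350,95). Next: trip the pedal.

```bash
cat > trip.py <<'E'
from h import *
p=np.radians(8); tx=np.array([0,np.cos(p),-np.sin(p)]); tz=np.array([0,-np.sin(p),-np.cos(p)]); q=quat([1,0,0],tz)
at=lambda y,z:np.array([.5272,y,z])-.108*tx-.0016*tz
move_ptp(at(-.03,.17),q); servo_line(at(-.03,.136)); sleep(.2); f0=np.array(current_force())
h=servo_line(at(.0725,.136),rate=.1,contact_N=4); print("insert hit",h,current_position()-at(.0725,.136))
if h: raise SystemExit
sleep(.1)
h=servo_line(at(.0725,.108),rate=.03,contact_N=7); sleep(.3)
print("press",h,"tip z",.108+(current_position()-at(.0725,.108))[2],np.array(current_force())-f0,"gap",current_finger_gap(),current_clock())
for n in("scene",):
    c=capture(n); cv2.imwrite("pics/trip.png",cv2.resize(c["image"][190:290,300:450],(750,500),interpolation=cv2.INTER_CUBIC))
E
python3 trip.py
```

```text
insert hit False [ 6.64466149e-05 -4.36800536e-04  1.50393442e-05]
press False tip z 0.10820680474627914 [-0.14513944 -4.8329      1.60821869] gap 0.02159226279048518 30.425
```

View pics/trip.png

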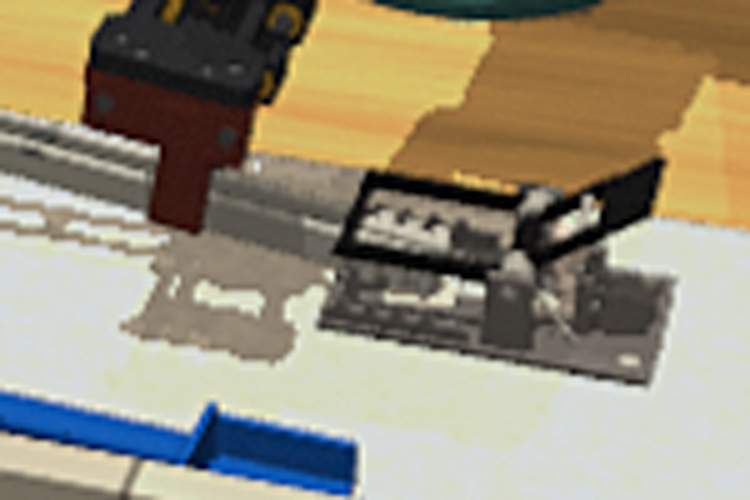

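The jaw has snapped and its lip rests on the tong at about px (360,215). Next I draw the tong out and lay it back where it was.

```bash
cat > lay.py <<'E'
from h import *
p=np.radians(8); tx=np.array([0,np.cos(p),-np.sin(p)])
servo_line(np.array(current_position())-.11*tx,rate=.08); print("gap",current_finger_gap())
a=np.radians(69.6); u=np.array([np.cos(a),np.sin(a),0]); qg=quat([u[1],-u[0],0],[0,0,-1])
G=np.array([.555,-.2405,0])+.008*u
c=current_position(); servo_line([c[0],c[1],.20])
move_ptp([G[0],G[1],.20],qg); sleep(.1)
c=capture("scene"); d=silhouettes("scene","tong")[0]; P=pts(c,d["region"]); P=P[P[:,2]>.15]; s=(P[:,:2]-G[:2])@u[:2]
print("tilt",np.polyfit(s,P[:,2],1),s.min(),s.max())
cv2.imwrite("pics/lay.png",cv2.resize(c["image"][150:300,150:450],(800,400),interpolation=cv2.INTER_CUBIC))
servo_line([G[0],G[1],.115],rate=.12); sleep(.1); h=servo_line([G[0],G[1],.1017],rate=.02,contact_N=3)
print(h,current_position(),current_clock())
E
python3 lay.py
```

```text
gap 0.021930781556058883
tilt [-0.01576882  0.16082984] -0.002542683300574077 0.7395730397511826
True [ 0.55785403 -0.23324606  0.10183843] 34.85
```

View pics/lay.png

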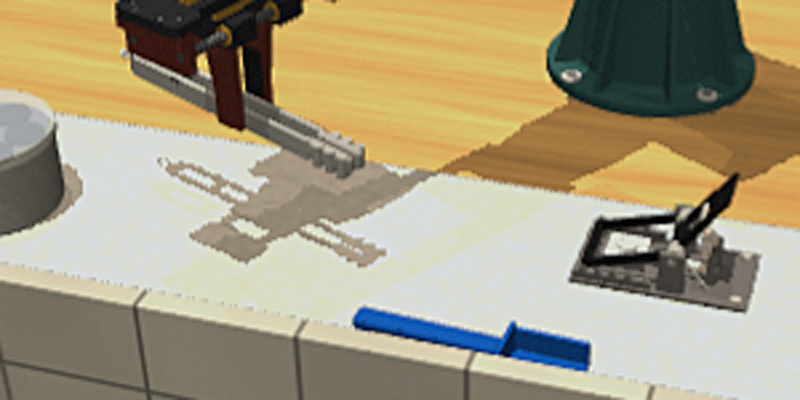

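The jaw is fully shut at px (620,235), and the tong is held level and now touching the shelf. Next: release, retreat and check.

Run:
```python
from h import *
move_gripper(.045); p=current_position(); servo_line([p[0],p[1],.26],rate=.12); sleep(.3)
c=capture("scene"); cv2.imwrite("pics/end.png",c["image"])
for q in("tong","dabba","salt_pig","scoop","trap"):
    d=silhouettes("scene",q)[0]; P=pts(c,d["region"]); print(q,np.round(np.percentile(P,[3,50,97],axis=0),3).tolist())
print(current_clock(),current_finger_gap())
```

```text
tong [[0.516, -0.34, 0.105], [0.563, -0.226, 0.116], [0.605, -0.131, 0.121]]
dabba [[0.543, -0.506, 0.106], [0.618, -0.438, 0.167], [0.648, -0.399, 0.179]]
salt_pig [[0.514, 0.341, 0.108], [0.594, 0.385, 0.18], [0.616, 0.435, 0.216]]
scoop [[0.652, -0.097, 0.103], [0.67, 0.005, 0.121], [0.685, 0.065, 0.127]]
trap [[0.491, 0.041, 0.103], [0.538, 0.109, 0.114], [0.565, 0.164, 0.177]]
37.4917 0.04501838937629194
```

View pics/end.png

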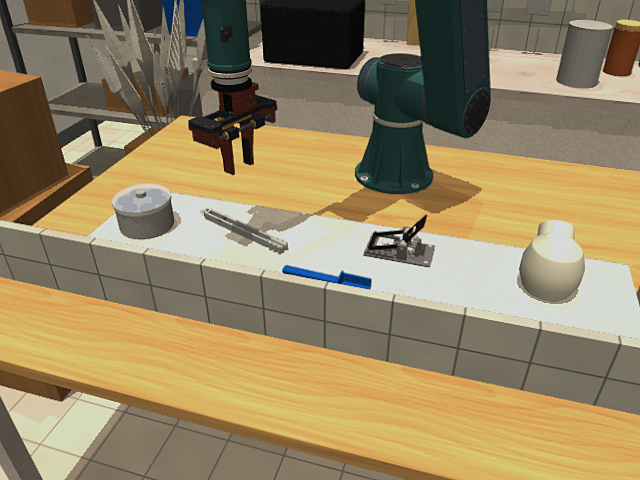

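The tong lies flat on the shelf at px (245,230), the trap is shut at (400,245), and the other things are where they were.

```bash
python3 -c "from bench import *; print(close_job())"
```

```text
the job is handed in; nothing more can be done
None
```

The job is handed in at about 37 s: the lever was pressed until the sear caught, at roughly 8 to 9 N, the tong tip tripped the pedal and the jaw snapped and shut fully once the tong was drawn out; the tong is back where it lay and nothing else was moved.

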